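# Stopper the conical flask on the laboratory bench

## Task

Close the wide-mouthed conical flask with the larger of the two rubber stoppers: lower it into the neck, letting go only once it is in the neck (do not drop it in from above), and leave it fully home, its flange flat on the rim. The flask stays standing where it is, and the small stopper and the narrow-necked bottle are left alone.

Things in the scene. Friction and masses are not known exactly. Their poses are not given: they have to be found in the camera images.
- stopper: The larger grey rubber stopper, loose, standing upright on its narrow foot on the bench. From below: a round tapered plug 40 mm long (32 mm diameter at the foot, 52 mm at the top), a round flange 68 mm in diameter and 8 mm thick, and a round upright grip 28 mm in diameter and 38 mm tall; 86 mm in all, about 100 g. Origin at the centre of the foot's underside, z up its axis: flange from z = 40 to 48 mm, grip from 48 to 86 mm.
- flask: Amber glass conical flask, loose, standing open on the bench, about 400 g. 100 mm in diameter at the base, narrowing to a straight neck 66 mm in outer diameter from 95 mm height up, with a lip 74 mm in diameter; dark rim at 130 mm. Mouth and neck are 58 mm in inner diameter, so the large stopper's plug goes in with clearance and its flange rests on the rim; fully home, the stopper's origin is 90 mm above the flask's. Origin at the centre of the underside, z up the axis.
- small_stopper: The smaller grey rubber stopper, not wanted here: same form, 57 mm tall, flange 40 mm in diameter, grip 18 mm in diameter. Loose, standing on its narrow foot (20 mm diameter); falls easily. Origin at the centre of the foot's underside, z up.
- bottle: Amber glass bottle, not wanted here: straight-sided, 76 mm in diameter, with an open narrow neck 40 mm in outer and 32 mm in inner diameter, 115 mm tall in all. Loose, standing. Origin at the centre of the underside, z up. These four things stand in a row across the bench in any order, at least 130 mm apart; whatever else is on the bench stands farther from the robot, beyond x = 0.74 m, no taller than 130 mm, or out of reach.

How it is judged (in metres and radians):
On the way:
1. the large stopper's foot is inside the flask's neck, at least 10 mm below the rim, while still held in the gripper (horizontal distance between stopper and flask below 0.015 m and z of stopper in the frame of flask between 0.08 and 0.12 m and contact force between the fingers and stopper above 0.5 N), for 0.1 s.
At the end, for the whole second after the job is handed in: Large stopper fully home in the conical flask: centred within 10 mm, origin 84-94 mm above the flask's, aligned within 0.12 rad, at rest; flask upright (0.1 rad) within 50 mm of its start; small stopper and bottle upright (0.2 rad) within 30 mm of theirs (horizontal distance between stopper and flask below 0.01 m and z of stopper in the frame of flask between 0.084 and 0.094 m and angle between the z axis of stopper and the z axis of flask, either way round below 0.12 rad and angle between flask's own z axis and vertical below 0.1 rad and distance of flask from where it was at the start of the episode below 0.05 m and linear speed of each of stopper, flask below 0.02 m/s and angle between each of small_stopper, bottle's own z axis and vertical below 0.2 rad and distance of each of small_stopper, bottle from where it was at the start of the episode below 0.03 m); the robot touches nothing.
It fails at once if the flask is tipped by more than 0.3 rad (angle between flask's own z axis and vertical above 0.3 rad).
It fails at once if the small stopper is moved more than 30 mm or tipped (distance of small_stopper from where it was at the start of the episode above 0.03 m or angle between small_stopper's own z axis and vertical above 0.35 rad).
It fails at once if the bottle is moved more than 30 mm or tipped (distance of bottle from where it was at the start of the episode above 0.03 m or angle between bottle's own z axis and vertical above 0.35 rad).
It also fails if it takes over 48 s, if anything falls off the work surface, if the arm or the gripper's body presses on something with over 40 N, if the wrist force passes 120 N, or if a joint passes its speed limit or range.

## Robot

A 6-joint arm with a two-finger parallel gripper is mounted at the origin on the work surface. World frame = base frame: x ahead of the robot, y to its left, z up, the work surface at z = 0. Lengths are in mm, angles in rad, forces in N, time in s.
With the tool pointing down it reaches from about 350 to 875 mm from the base axis. Payload 4.2 kg.
Tool frame: the origin (TCP) lies at the very end of the fingers, on their centre line; the grasp point (between the pads) lies 19 mm behind it (arm.grip_point_offset is the distance from the TCP to the grasp point, in mm); z points along the fingers, y is the direction in which the jaws open and shut (so a half turn about z gives the same grasp; the last joint's range is limited). The gripper opens to 85 mm and grips with 20 to 120 N. Pads are 22 mm wide; open, the fingers measure 114 mm over their backs; the gripper's body (76 mm by 85 mm) begins 54 mm behind the grasp point. The pads swing forward as they close: fully open they stand 13 mm farther back than shut.
Start: joints at [-0.994, 0.385, 0.008, 0, -1.194, -0.259], TCP at [195.314, -593.676, 231.312] pointing down, gripper open.
Joint ranges: [-3.14, 3.14], [-1.21, 2.06], [-1.07, 1.41], [-3.16, 2.05], [-2.99, -0.16], [-3.1, 3.1]. Speed limits (rad/s): [2.79, 2.79, 3.14, 3.14, 3.14, 3.14].

## Interface

Orientations are given as a unit quaternion [x, y, z, w].
In Python, from bench import arm gives the robot as it stands.
- The arm moves only by the tool drive_tool, never from a script. Its argument "steps" is a list of rows, each a list of 5 numbers: the shift along the tool's x, y, z in m, then the turn about the tool's z in degrees, then the finger opening in m, from 0 to 0.0854. A call has 1 to 20 rows; each row shifts and turns the commanded pose from where the row before left it, along the tool's axes as they then stand; what a row does not reach is not made up. A row lasts 1/10 s, in which the tool goes at most 50 mm and 8.59 degrees, less where a joint would pass 70% of its speed; a pose out of reach is approached as far as the arm can. A call is refused whole if a number of a shift passes 0.05 or a number of a turn 8.59, either way. A call with a gripper value outside its range is refused whole. The fingers move at their own pace and stop on an object; the grip force is fixed at half the most. Time passes only in rows, so rows that do not move let the fingers close. It gives the time, the measured TCP pose, the force and the opening at its end, in the units of the state.
- arm.read_state(): the state, without advancing time (a new reading comes with each control period).
- arm.get_image(name): name is "scene" or "top" or "wrist"; returns (picture, depth): 400x640x3 uint8, blue, green, red; 400x640 float32, mm along the optical axis (not along the pixel's ray), 0 where there is no reading.
- arm.camera_params(name): a dict with "K" (3x3 intrinsics, pixels), "world_to_cam" (4x4, takes a point from world to camera coordinates); the wrist camera has in their place "mount" (4x4, takes a point from camera to tool coordinates, whose origin is the TCP and whose axes are the flange's). Camera axes: x right, y up, looking along -z (the intrinsics and any distortion apply to the point x, -y, -z); pixel columns grow to the right and rows downward; lengths in mm; the calibration is good to about 2 mm. A picture is of the moment at which its call begins: read the wrist's pose just before it. camera_params takes no time and is no camera call.
- arm.job_done(): hands the job in, once; it reports no verdict.
The state is a dict: "clock": time; "joints": joint angles; "joint_vel": joint speeds; "joint_efforts": joint torques, N m; "position": TCP position; "ee_rot": TCP orientation; "contact_force": force on the tool from outside, world axes, zero at the start; "wrist_torque": the same for the moment, N m; "gripper_width": finger opening in mm.
Only numpy, scipy, OpenCV 4.12 (cv2) and the standard library are available. Lean on these libraries where they do the work, as an engineer would, in place of code of your own. Each camera call takes 0.05 s, during which the arm holds its last target.

## Working session

There is one attempt and no reset: what is moved stays moved. The work goes in short steps, Python scripts to look and compute and a tool call to move; the robot and the scene stay as the last step left them, time stands still between calls to the robot, and variables do not carry over. Pictures are saved under pics/ and viewed, and the job is handed in when it is done.

Besides the shell and the picture viewer there is one more tool, called by a JSON object that holds its "api" and its "payload". drive_tool: Moves the arm, as the interface text tells. Its arguments: {"type":"object","properties":{"steps":{"type":"array"}},"required":["steps"]}

```bash
mkdir -p pics; cat > h.py <<'E'
import numpy as np,cv2
from bench import arm
def snap(n,f):
    im,d=arm.get_image(n); cv2.imwrite(f'pics/{f}.png',im); np.save(f'pics/{f}.npy',d); return im,d
def pts(d,K,T):  # T cam->out
    v,u=np.mgrid[:d.shape[0],:d.shape[1]]
    p=np.stack([(u-K[0,2])/K[0,0]*d,-(v-K[1,2])/K[1,1]*d,-d,np.ones_like(d)],-1)
    return (p@T.T)[...,:3]
E
python3 - <<'E'
from h import *
print(arm.read_state())
for n in("top","scene","wrist"):print(n,arm.camera_params(n))
snap("top","top1");snap("scene","scene1")
E
```

```text
{'clock': 0.0, 'joints': array([-9.94395811e-01,  3.85564361e-01,  6.60612961e-03, -5.29205964e-04,
       -1.19403966e+00, -2.58607731e-01]), 'joint_vel': array([-0.00102344, -0.00051584, -0.00079352, -0.00020779,  0.00078539,
       -0.00011943]), 'joint_efforts': array([ 1.52222980e-03, -3.92284584e+01,  1.88406909e+01,  4.18631002e+00,
       -4.56686728e-03, -2.11948816e-06]), 'position': array([ 195.12894844, -593.11879709,  230.20471317]), 'ee_rot': array([-1.58132107e-01,  9.87417320e-01,  1.10595382e-03, -2.21534202e-04]), 'contact_force': array([ 0.93391654, -0.17778037,  0.52021607]), 'wrist_torque': array([-0.00096885,  0.01731823, -0.04734728]), 'gripper_width': 85.43211912029072}
top {'K': array([[469.8845157 ,   0.        , 318.84961931],
       [  0.        , 469.8845157 , 195.31691979],
       [  0.        ,   0.        ,   1.        ]]), 'world_to_cam': array([[-1.89398925e-02, -9.99604555e-01, -2.07849692e-02,
         1.57006770e+01],
       [ 9.93311580e-01, -2.11807970e-02,  1.13505415e-01,
        -5.48100889e+02],
       [-1.13900772e-01, -1.84961702e-02,  9.9
[... 468 characters left out ...]
0917e+02],
       [ 7.06703943e-01, -5.65366304e-02,  7.05246869e-01,
        -1.13849807e+03],
       [ 0.00000000e+00,  0.00000000e+00,  0.00000000e+00,
         1.00000000e+00]])}
wrist {'K': array([[289.6422186 ,   0.        , 323.76649609],
       [  0.        , 289.6422186 , 199.56220366],
       [  0.        ,   0.        ,   1.        ]]), 'mount': array([[-2.05767525e-04,  9.61207973e-01,  2.75824563e-01,
         7.01112144e+01],
       [ 9.99999666e-01, -2.02747122e-05,  8.16662840e-04,
         4.12438665e-03],
       [ 7.90575097e-04,  2.75824639e-01, -9.61207648e-01,
        -1.42645358e+02],
       [ 0.00000000e+00,  0.00000000e+00,  0.00000000e+00,
         1.00000000e+00]])}
```

View pics/top1.png

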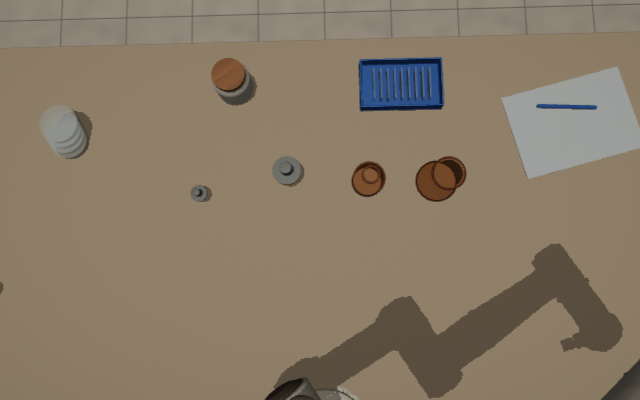

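View pics/scene1.png

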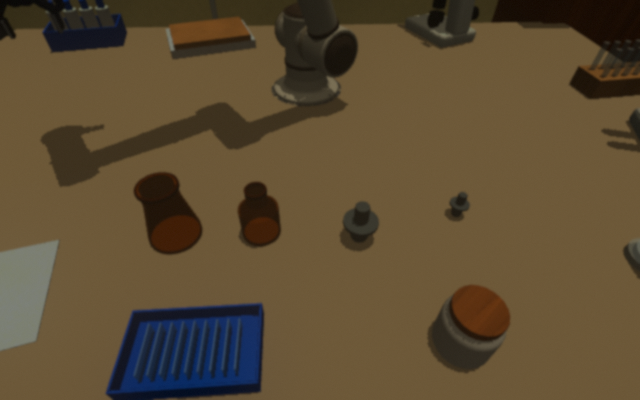

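Top view: the large stopper is near pixel (287,170), the bottle near (369,178), the flask's base near (436,181) with its rim near (449,173), and the small stopper near (200,193). I'll measure these with depth.

```bash
python3 - <<'E'
from h import *
for n in("top","scene"):
    c=arm.camera_params(n); d=np.load(f'pics/{n}1.npy'); P=pts(d,c["K"],np.linalg.inv(c["world_to_cam"]))
    ok=(d>0)&(P[...,0]>350)&(P[...,0]<760)&(P[...,2]>12)&(abs(P[...,1])<500)&(P[...,2]<200)
    N,L,S,_=cv2.connectedComponentsWithStats(ok.astype(np.uint8))
    for i in range(1,N):
        if S[i,4]<25: continue
        Q=P[L==i]; zt=np.percentile(Q[:,2],98)
        print(n,S[i],"mean",Q.mean(0).round(1),"zmax",Q[:,2].max().round(1), "hist",np.histogram(Q[:,2],np.arange(10,150,10))[0])
        for lo,hi in((35,60),(75,95),(105,120),(122,140)):
            R=Q[(Q[:,2]>lo)&(Q[:,2]<hi)]
            if len(R)>8:
                ctr,r=cv2.minEnclosingCircle(R[:,:2].astype(np.float32)); print("  ",lo,hi,len(R),np.median(R[:,2]).round(1),"mean",R.mean(0).round(1),"circ",np.round(ctr,1),round(r,1))
E
```

```text
top [373 106  28   4  46] mean [ 759.4 -165.6   24.7] zmax 40.3 hist [15 15 15  1  0  0  0  0  0  0  0  0  0]
top [272 156  29  29 654] mean [605.9  79.4  57. ] zmax 93.4 hist [  0   0   0 307 211  10   9 107  10   0   0   0   0]
   35 60 518 49.6 mean [605.9  79.5  49.6] circ [607.9  79.8] 34.2
   75 95 125 87.0 mean [606.6  79.7  86.5] circ [607.4  80.3] 13.9
top [ 416  156   50   46 1349] mean [ 573.7 -267.5   81.1] zmax 135.7 hist [ 80 105 107 104  95  95  97  78  70  63  43 176 236]
   35 60 254 46.9 mean [ 567.6 -259.3   47. ] circ [ 579.3 -276.4] 45.3
   75 95 163 83.6 mean [ 570.8 -261.    84.1] circ [ 578.1 -274.2] 36.6
   105 120 72 111.7 mean [ 587.6 -291.3  111.8] circ [ 579.2 -276.4] 31.7
   122 140 408 130.5 mean [ 579.9 -277.7  130.2] circ [ 580.  -277.6] 37.3
top [351 161  34  36 807] mean [ 577.3 -106.9   79.4] zmax 121.1 hist [ 15  16  13  15  19  74 356 139  21  18 111  10   0]
   35 60 43 48.4 mean [555.9 -95.2  47.5] circ [ 571.7 -103.1] 35.2
   75 95 321 79.5 mean [ 577.9 -107.9   80.4] circ [ 582.6 -109.3] 35.0
   105 120 117 115.9 mean [ 583.2 -110.4  115.3] c
[... 731 characters left out ...]
144 181 410 238 141 147 229   0   0]
   35 60 354 47.5 mean [ 612.5 -108.8   47.5] circ [ 586.9 -112.7] 37.6
   75 95 494 81.6 mean [ 595.9 -111.    82.6] circ [ 583.5 -112.6] 32.6
   105 120 304 114.4 mean [ 584.6 -112.6  113.2] circ [ 583.4 -112.8] 21.4
scene [449 191  21  23 324] mean [563.3 286.3  38.1] zmax 60.0 hist [ 28  13 181  33  68   1   0   0   0   0   0   0   0]
   35 60 147 48.2 mean [562.1 287.2  47.4] circ [559.4 288.5] 19.6
scene [343 201  36  39 977] mean [615.8  75.8  56.2] zmax 90.0 hist [ 30  30   0 492 146  53  62 164   0   0   0   0   0]
   35 60 638 49.2 mean [616.4  75.7  49.3] circ [607.7  77.2] 34.5
   75 95 196 86.6 mean [610.8  77.   85. ] circ [607.7  77.3] 14.6
```

{"api": "drive_tool", "payload": {"steps": [[-0.03,0.0255,0,0,0.0854],[-0.03,0.0255,0,0,0.0854],[-0.03,0.0255,0,0,0.0854],[-0.03,0.0255,0,0,0.0854],[-0.03,0.0255,0,0,0.0854],[-0.03,0.0255,0,0,0.0854],[-0.03,0.0255,0,0,0.0854],[-0.03,0.0255,0,0,0.0854],[-0.03,0.0255,0,0,0.0854],[-0.03,0.0255,0,0,0.0854],[-0.03,0.0255,0,0,0.0854],[-0.03,0.0255,0,0,0.0854],[-0.03,0.0255,0,0,0.0854],[-0.03,0.0255,0,0,0.0854],[-0.03,0.0255,0,0,0.0854],[-0.03,0.0255,0,0,0.0854],[-0.03,0.0255,0,0,0.0854],[-0.03,0.0255,0,0,0.0854],[-0.03,0.0255,0,0,0.0854],[-0.03,0.0255,0,0,0.0854]]}}

```text
clock: 2.1
position: [606.2, 79.7, 230.8]
ee_rot: [-0.158, 0.987, -0.0, -0.001]
contact_force: [0.3, -0.4, 1.4]
gripper_width: 85.7
```

{"api": "drive_tool", "payload": {"steps": [[0,0,0.01,0,0.0854],[0,0,0.01,0,0.0854],[0,0,0,0,0.0854],[0,0,0,0,0.0854]]}}

```text
clock: 2.5
position: [605.2, 77.1, 211.0]
ee_rot: [-0.158, 0.987, -0.0, -0.001]
contact_force: [-0.4, 0.0, 0.3]
gripper_width: 85.2
```

```bash
cat >> h.py <<'E'
from scipy.spatial.transform import Rotation as Ro
def wrist(f):
    s=arm.read_state(); T=np.eye(4); T[:3,:3]=Ro.from_quat(s["ee_rot"]).as_matrix(); T[:3,3]=s["position"]
    im,d=snap("wrist",f); c=arm.camera_params("wrist")
    return s,T,im,pts(d,c["K"],T@c["mount"]),d
E
python3 - <<'E'
from h import *
s,T,im,P,d=wrist("w1")
print(s["clock"],s["position"],T[:3,:3].round(4),s["joints"].round(2))
for lo,hi,R in((38,56,50),(76,95,30)):
    m=(d>0)&(P[...,2]>lo)&(P[...,2]<hi)&(np.hypot(P[...,0]-607.5,P[...,1]-78.8)<R)
    Q=P[m]; print(lo,m.sum(),np.median(Q[:,2]),Q.mean(0),cv2.minEnclosingCircle(Q[:,:2].astype(np.float32)))
E
```

```text
2.5 [605.24345859  77.11793866 211.04965851] [[-9.503e-01 -3.115e-01 -1.100e-03]
 [-3.115e-01  9.503e-01 -7.000e-04]
 [ 1.200e-03 -3.000e-04 -1.000e+00]] [ 0.39  0.37 -0.06  0.   -1.14 -1.65]
38 2218 48.06232453655545 [603.9709412   77.26238009  48.07230867] ((607.597900390625, 78.3849105834961), 33.856422424316406)
76 656 85.87266595794688 [606.27357288  78.01571991  85.56338111] ((607.2811279296875, 78.42078399658203), 13.789363861083984)
```

View pics/w1.png

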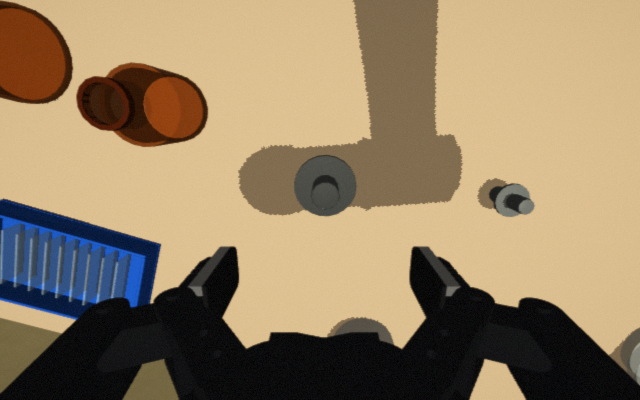

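The wrist view shows the stopper at pixel (325,185). All three cameras agree on its position, about (607.4, 78.5), with the grip top at 86 mm and the flange at 48 mm. I'll centre the tool, descend and grip.

{"api": "drive_tool", "payload": {"steps": [[-0.0025,0.0006,0.02,0,0.0854],[0,0,0.025,0,0.0854],[0,0,0.025,0,0.0854],[0,0,0.025,0,0.0854],[0,0,0.02,0,0.0854],[0,0,0.018,0,0.0854],[0,0,0.015,0,0.0854],[0,0,0.01,0,0.0854],[0,0,0,0,0.0854],[0,0,0,0,0.0854]]}}

```text
clock: 3.55
position: [608.6, 79.4, 54.1]
ee_rot: [-0.158, 0.987, 0.0, 0.001]
contact_force: [-0.3, 0.3, 0.7]
gripper_width: 85.4
```

{"api": "drive_tool", "payload": {"steps": [[0,0,0,0,0.06],[0,0,0,0,0.045],[0,0,0,0,0.035],[0,0,0,0,0.03],[0,0,0,0,0.02],[0,0,0,0,0.02],[0,0,0,0,0.02],[0,0,0,0,0.02],[0,0,0,0,0.02],[0,0,0,0,0.02]]}}

```text
clock: 4.55
position: [608.5, 79.7, 53.8]
ee_rot: [-0.158, 0.987, 0.0, 0.001]
contact_force: [-0.0, 0.3, 6.1]
gripper_width: 26.4
```

{"api": "drive_tool", "payload": {"steps": [[0,0,-0.005,0,0.01],[0,0,-0.01,0,0.01],[0,0,-0.02,0,0.01],[0,0,-0.025,0,0.01],[0,0,-0.025,0,0.01],[0,0,-0.025,0,0.01],[0,0,-0.025,0,0.01],[0,0,-0.025,0,0.01],[0,0,-0.01,0,0.01],[0,0,-0.005,0,0.01],[0,0,0,0,0.01],[0,0,0,0,0.01]]}}

```text
clock: 5.75
position: [607.3, 79.5, 226.7]
ee_rot: [-0.158, 0.987, -0.0, -0.001]
contact_force: [-0.2, -0.2, -1.6]
gripper_width: 26.6
```

```bash
python3 - <<'E'
from h import *
s,T,im,P,d=wrist("w2")
print(s["clock"],s["position"],s["gripper_width"],s["contact_force"])
snap("scene","scene2")
Pt=(np.c_[P.reshape(-1,3),np.ones(P.size//3)]@np.linalg.inv(T).T)[:,:3]
m=(d.ravel()>0)&(np.hypot(Pt[:,0],Pt[:,1])<60)&(Pt[:,2]>-15)&(Pt[:,2]<80)
Q=Pt[m]; print(np.histogram(Q[:,2],np.arange(-15,81,5)))
F=Q[(Q[:,2]>0)&(Q[:,2]<20)]; print(F.mean(0),F.min(0),F.max(0))
F=F[F[:,0]>-30]
A=np.c_[F[:,:2],np.ones(len(F))]; print("plane",np.linalg.lstsq(A,F[:,2],rcond=None)[0],cv2.minEnclosingCircle(F[:,:2].astype(np.float32)))
E
```

```text
5.75 [607.30197555  79.51249276 226.72685825] 26.599176432731305 [-0.16514286 -0.20075844 -1.55591104]
(array([ 433,  354,  197,  603, 4256,   85,    0,    0,    0,    0,    0,
          0,    0,    0,    0,    0,    0,    0,    0]), array([-15, -10,  -5,   0,   5,  10,  15,  20,  25,  30,  35,  40,  45,
        50,  55,  60,  65,  70,  75,  80]))
[18.36975124 -0.3936642   5.83681367] [-5.87150605e+00 -3.41838650e+01  2.59255579e-02] [34.90503958 33.32104327 12.9054311 ]
plane [3.51765121e-02 4.40288325e-03 5.19236315e+00] ((1.4003099203109741, -0.4314098358154297), 33.821678161621094)
```

View pics/w2.png

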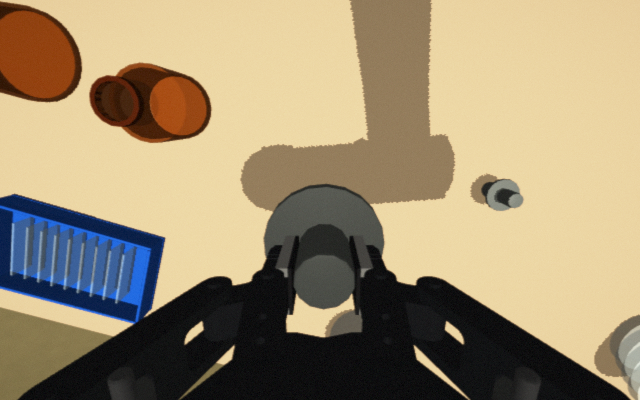

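View pics/scene2.png

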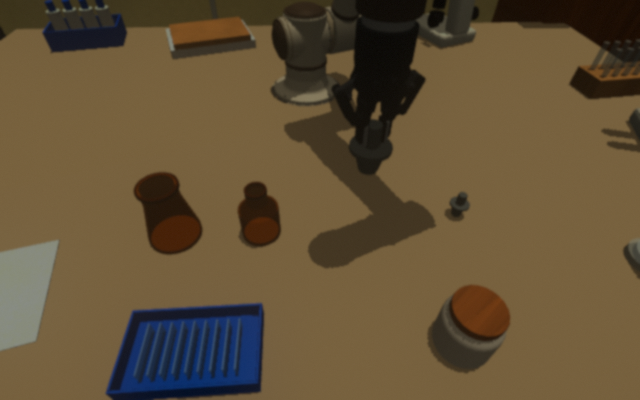

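Stopper is held upright, with its flange about 5 mm beyond the fingertips. Next I move it above the flask, with the foot near 174 mm, which clears the bottle.

{"api": "drive_tool", "payload": {"steps": [[0.0049,-0.01185,0,0,0.01],[0.0049,-0.01185,0,0,0.01],[0.0098,-0.0237,0,0,0.01],[0.0098,-0.0237,0,0,0.01],[0.0098,-0.0237,0,0,0.01],[0.0098,-0.0237,0,0,0.01],[0.0098,-0.0237,0,0,0.01],[0.0098,-0.0237,0,0,0.01],[0.0098,-0.0237,0,0,0.01],[0.0098,-0.0237,0,0,0.01],[0.0098,-0.0237,0,0,0.01],[0.0098,-0.0237,0,0,0.01],[0.0098,-0.0237,0,0,0.01],[0.0098,-0.0237,0,0,0.01],[0.0049,-0.01185,0,0,0.01],[0.0049,-0.01185,0,0,0.01],[0,0,0,0,0.01],[0,0,0,0,0.01],[0,0,0,0,0.01]]}}

```text
clock: 7.75
position: [581.6, -277.6, 228.4]
ee_rot: [-0.159, 0.987, 0.0, 0.0]
contact_force: [-1.1, -0.6, -1.5]
gripper_width: 26.7
```

```bash
python3 - <<'E'
from h import *
s,T,im,P,d=wrist("w3")
print(s["clock"],s["position"],s["gripper_width"],s["contact_force"])
iT=np.linalg.inv(T)
tt=lambda P:(np.c_[P.reshape(-1,3),np.ones(P.size//3)]@iT.T)[:,:3]
Q=tt(P)[d.ravel()>0]
Q=Q[(np.hypot(Q[:,0],Q[:,1])<70)]
print(np.histogram(Q[:,2],np.arange(-10,120,5))[0])
def fitc(F):
    A=np.c_[2*F[:,:2],np.ones(len(F))];c=np.linalg.lstsq(A,(F[:,:2]**2).sum(1),rcond=None)[0];return c[:2],np.sqrt(c[2]+c[:2]@c[:2])
F=Q[(Q[:,2]>0)&(Q[:,2]<12)&(np.hypot(Q[:,0],Q[:,1])<38)];print("flange",cv2.minEnclosingCircle(F[:,:2].astype(np.float32)),np.median(F[:,2]))
F=Q[(Q[:,2]>93)&(Q[:,2]<100)];print("rim",len(F),F.mean(0),fitc(F),cv2.minEnclosingCircle(F[:,:2].astype(np.float32)))
for n in("scene","top"):
    im,d=snap(n,n+"3");c=arm.camera_params(n);Pw=pts(d,c["K"],np.linalg.inv(c["world_to_cam"]))
    W=Pw[d>0]; W=W[np.hypot(W[:,0]-580,W[:,1]+278.6)<60]
    for lo,hi in((122,134),(212,225),(165,185),(185,211)):
        R=W[(W[:,2]>lo)&(W[:,2]<hi)]
        if len(R)>5: print(n,lo,len(R),R.mean(0).round(1),cv2.minEnclosingCircle(R[:,:2].astype(np.float32)))
E
```

```text
7.75 [ 581.58324715 -277.62772773  228.3654165 ] 26.71348410545966 [-1.05414468 -0.59424094 -1.51492858]
[ 357  191  549 4321   93    0    0    0    0    0    0    0    0    0
    0    0    0    0    0    0    0 1047   76    7    7]
flange ((1.4078261852264404, -0.41390812397003174), 33.77218246459961) 5.79165391765153
rim 1047 [24.00905242 -1.97184357 98.4492511 ] (array([ 2.77722731, -1.3469347 ]), np.float64(32.59278769121162)) ((5.26563835144043, -1.631592869758606), 36.26471710205078)
scene 122 667 [ 582.1 -279.7  129.4] ((580.8007202148438, -280.8169860839844), 38.32826614379883)
scene 212 682 [ 595.4 -272.4  222.8] ((581.2658081054688, -277.6917724609375), 34.46025466918945)
scene 165 75 [ 592.8 -272.7  180.7] ((586.207275390625, -276.6646728515625), 16.337059020996094)
scene 185 273 [ 596.2 -270.7  197.6] ((584.8553466796875, -276.4105529785156), 21.379592895507812)
top 122 208 [ 568.1 -262.4  130.3] ((579.7246704101562, -277.133544921875), 36.948333740234375)
top 212 302 [ 569.9 -274.5  222.9] ((580.4652099609375, -276.0627136230469), 33.920257568359375)
```

View pics/w3.png

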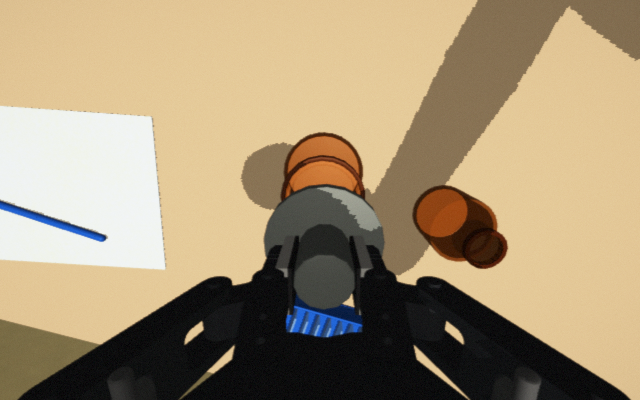

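View pics/scene3.png

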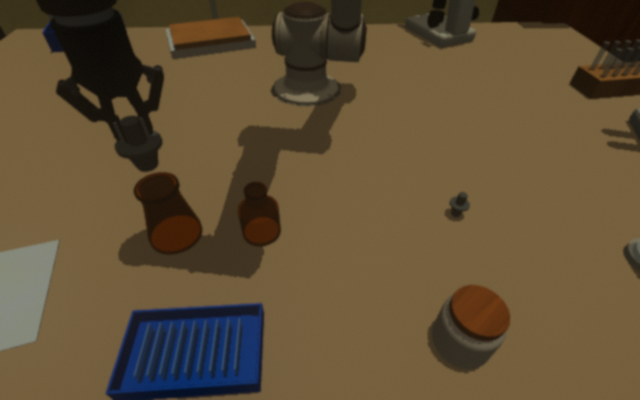

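All cameras agree the stopper is offset from the flask axis by about (−1, −1.4) mm, and that there's about 85 mm of descent left. I'll correct for the offset and go down 78 mm.

{"api": "drive_tool", "payload": {"steps": [[0.0014,-0.001,0.005,0,0.01],[0,0,0.01,0,0.01],[0,0,0.01,0,0.01],[0,0,0.008,0,0.01],[0,0,0.007,0,0.01],[0,0,0.006,0,0.01],[0,0,0.005,0,0.01],[0,0,0.005,0,0.01],[0,0,0.005,0,0.01],[0,0,0.005,0,0.01],[0,0,0.004,0,0.01],[0,0,0.004,0,0.01],[0,0,0.002,0,0.01],[0,0,0.002,0,0.01],[0,0,0,0,0.01],[0,0,0,0,0.01]]}}

```text
clock: 9.5
position: [580.5, -279.9, 150.5]
ee_rot: [-0.158, 0.987, -0.0, 0.0]
contact_force: [-0.5, 0.3, -0.2]
gripper_width: 26.6
```

```bash
python3 - <<'E'
from h import *
s,T,im,P,d=wrist("w4")
print(s["clock"],s["position"],s["gripper_width"],s["contact_force"],s["wrist_torque"])
im,d=snap("scene","scene4");c=arm.camera_params("scene");Pw=pts(d,c["K"],np.linalg.inv(c["world_to_cam"]))
W=Pw[d>0]; W=W[np.hypot(W[:,0]-580,W[:,1]+278.6)<60]
for lo,hi in((20,60),(120,133),(133,150)):
    R=W[(W[:,2]>lo)&(W[:,2]<hi)]; print(lo,len(R),R.mean(0).round(1),cv2.minEnclosingCircle(R[:,:2].astype(np.float32)))
cv2.imwrite("pics/s4c.png",cv2.resize(im[60:270,60:340],None,fx=2.5,fy=2.5))
E
```

```text
9.5 [ 580.53650735 -279.87443369  150.46098766] 26.632734113356662 [-0.4605704   0.28304802 -0.24280261] [-0.01364728 -0.04003909  0.01692207]
20 1002 [ 609.9 -265.5   39.9] ((581.774169921875, -278.7167663574219), 48.03923034667969)
120 386 [ 601.4 -269.4  129.2] ((581.1656494140625, -279.2785339355469), 36.81508255004883)
133 621 [ 593.8 -274.5  145.2] ((582.0670166015625, -279.5886535644531), 35.26767349243164)
```

View pics/s4c.png

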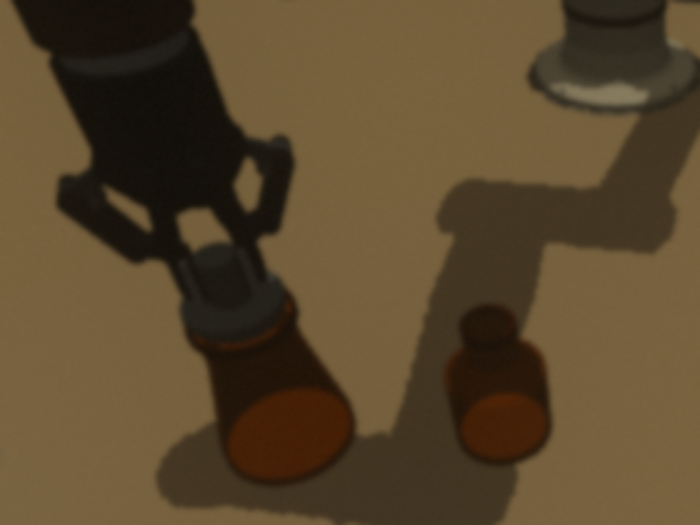

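The plug is in the neck with the flange a few mm above the rim (crop pixel (235,310)), and there's no contact force. I'll lower it gently until it touches.

{"api": "drive_tool", "payload": {"steps": [[0,0,0.002,0,0.01],[0,0,0.002,0,0.01],[0,0,0.001,0,0.01],[0,0,0.001,0,0.01],[0,0,0,0,0.01],[0,0,0,0,0.01]]}}

```text
clock: 10.2
position: [580.4, -279.8, 144.3]
ee_rot: [-0.158, 0.987, -0.0, -0.0]
contact_force: [0.2, -0.0, -1.5]
gripper_width: 26.5
```

{"api": "drive_tool", "payload": {"steps": [[0,0,0.0005,0,0.01],[0,0,0.0005,0,0.01],[0,0,0.0005,0,0.01],[0,0,0,0,0.01],[0,0,0,0,0.01]]}}

```text
clock: 10.7
position: [580.6, -279.9, 143.8]
ee_rot: [-0.158, 0.987, -0.0, 0.0]
contact_force: [-1.5, 2.0, 6.3]
gripper_width: 26.7
```

{"api": "drive_tool", "payload": {"steps": [[0,0,0.0005,0,0.01],[0,0,0,0,0.01],[0,0,0,0,0.01]]}}

```text
clock: 11.0
position: [580.6, -279.9, 143.8]
ee_rot: [-0.158, 0.987, -0.0, 0.0]
contact_force: [-3.0, 2.3, 7.1]
gripper_width: 26.3
```

Contact is firm, since position no longer changes and upward force is about 7 N. I'll open the fingers slowly, then retreat straight up.

{"api": "drive_tool", "payload": {"steps": [[0,0,0,0,0.03],[0,0,0,0,0.032],[0,0,0,0,0.036],[0,0,0,0,0.045],[0,0,0,0,0.055],[0,0,0,0,0.065],[0,0,0,0,0.075],[0,0,0,0,0.0854],[0,0,0,0,0.0854],[0,0,0,0,0.0854]]}}

```text
clock: 12.0
position: [580.4, -279.8, 142.3]
ee_rot: [-0.158, 0.987, -0.0, 0.0]
contact_force: [-0.2, -0.8, 0.0]
gripper_width: 85.6
```

{"api": "drive_tool", "payload": {"steps": [[0,0,-0.005,0,0.0854],[0,0,-0.01,0,0.0854],[0,0,-0.02,0,0.0854],[0,0,-0.02,0,0.0854],[0,0,-0.02,0,0.0854],[0,0,-0.02,0,0.0854],[0,0,-0.02,0,0.0854],[0,0,-0.01,0,0.0854],[0,0,0,0,0.0854],[0,0,0,0,0.0854]]}}

```text
clock: 13.0
position: [580.1, -279.6, 266.8]
ee_rot: [-0.158, 0.987, 0.0, -0.0]
contact_force: [1.0, 0.4, -0.8]
gripper_width: 85.3
```

```bash
python3 - <<'E'
from h import *
s,T,im,P,d=wrist("w5")
print(s["clock"],s["position"],s["gripper_width"],s["contact_force"])
def rep(n,W):
    W=W[np.hypot(W[:,0]-580,W[:,1]+278.6)<60]
    for lo,hi in((20,60),(120,131.5),(134,144),(168,186)):
        R=W[(W[:,2]>lo)&(W[:,2]<hi)]
        if len(R)<20: continue
        print(n,lo,len(R),np.median(R[:,2]).round(1),R.mean(0).round(1),np.round(cv2.minEnclosingCircle(R[:,:2].astype(np.float32))[0],1))
        if lo==134: print("  plane",np.linalg.lstsq(np.c_[R[:,:2]-[580,-278],np.ones(len(R))],R[:,2],rcond=None)[0].round(3))
rep("wrist",P[d>0])
for n in("scene","top"):
    im,d=snap(n,n+"5");c=arm.camera_params(n);Pw=pts(d,c["K"],np.linalg.inv(c["world_to_cam"]));rep(n,Pw[d>0])
    if n=="scene": cv2.imwrite("pics/s5c.png",cv2.resize(im[130:270,80:500],None,fx=1.9,fy=1.9))
E
```

```text
13.0 [ 580.0854025  -279.55719072  266.77468981] 85.2549686355774 [ 1.02535846  0.37384776 -0.8284827 ]
wrist 20 719 40.2 [ 549.9 -289.5   40.2] [ 579.1 -280. ]
wrist 120 450 129.9 [ 564.2 -275.8  129.6] [ 580.3 -279.6]
wrist 134 2705 138.1 [ 575.8 -282.   138.1] [ 579.8 -280.8]
  plane [4.00000e-03 0.00000e+00 1.38084e+02]
wrist 168 838 175.9 [ 578.8 -281.1  175.7] [ 579.8 -280.6]
scene 20 1002 39.8 [ 610.  -265.6   39.8] [ 581.4 -278.8]
scene 120 236 129.3 [ 603.3 -267.7  128.3] [ 581.  -279.1]
scene 134 697 139.4 [ 588.4 -277.   139.2] [ 579.9 -280.3]
  plane [-2.30000e-02 -1.20000e-02  1.39374e+02]
scene 168 223 176.8 [ 583.5 -279.1  175.4] [ 580.  -280.1]
top 20 79 41.3 [ 539.1 -286.2   41.3] [ 548.2 -290.7]
top 120 53 130.2 [ 558.3 -269.   129.6] [ 579.8 -277.1]
top 134 334 139.0 [ 563.9 -278.2  138.9] [ 576.  -279.2]
  plane [1.70000e-02 1.20000e-02 1.39194e+02]
top 168 60 176.2 [ 572.4 -280.5  175.9] [ 578.9 -279. ]
```

View pics/s5c.png

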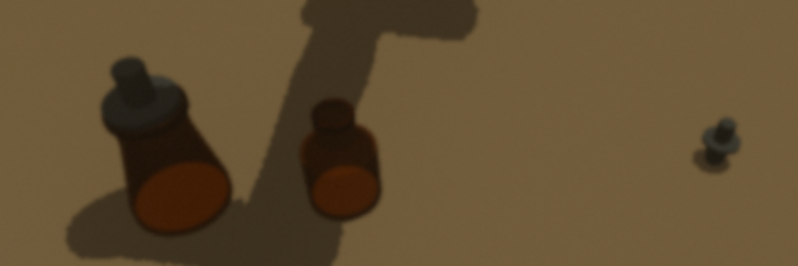

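View pics/w5.png

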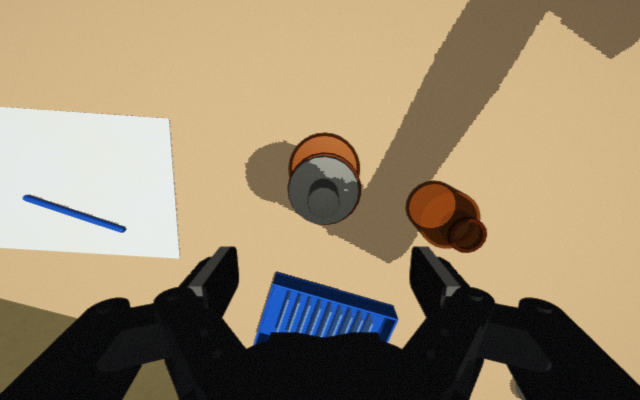

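The wrist view (pixel (323,190)) shows the flange flat on the rim: flange top at 138 mm, grip top at 176 mm, level, and centred within about 2 mm. The gripper is clear, so I'm handing in.

```bash
python3 -c "
from bench import arm
print(arm.job_done())"
```

```text
the job is handed in; nothing more can be done
None
```

The large stopper is in the wide-mouthed flask with its flange on the rim, and I handed the job in at about 13 s on the robot's clock (the limit was 48 s). No verdict was reported.

**What I did:** I gripped the stopper by its upright grip, carried it over the flask and corrected the centring by about 2 mm. I then lowered it into the neck while holding it, until the flange met the rim with about 7 N of upward force. Only then did I open the fingers and retreat straight up.

**Last checks:**
- **Height:** the wrist camera put the flange top at 138.1 mm (138 expected) and the grip top at 175.9 mm (176 expected). The scene and top cameras read up to about 1 mm higher.
- **Tilt:** the flange was level to 0.004 rad by the wrist camera. The scene and top cameras gave about 0.02 rad, in opposite directions, so I put that down to depth noise.
- **Centring:** stopper and flask agreed within about 2 mm by the wrist and scene cameras. The top camera's partly hidden view showed about 4 mm in x.
- **Flask:** it stayed within about 2 mm of where it started.
- **Bottle and small stopper:** both looked upright and undisturbed in the final picture. I did not measure their positions again.
- **Gripper:** it was open and clear of everything.

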